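# Refit the grate in the filings box

### The arm

A 6-joint arm with a two-finger parallel gripper is mounted at the origin on the work surface. World frame = base frame: x ahead of the robot, y to its left, z up, the work surface at z = 0. Lengths are in m, angles in rad, forces in N, time in s.
With the tool pointing down it reaches from about 0.375 to 0.975 m from the base axis. Payload 3.8 kg.
Tool frame: the origin (TCP) lies between the finger pads; the fingertips stand 11 mm ahead of it and the grasp point (between the pads) lies 8 mm behind it; z points along the fingers, y is the line along which they close (so a half turn about z gives the same grasp; the last joint's range is limited). The gripper opens to 88 mm and grips with 3 to 60 N. Pads are 18 mm wide; open, the fingers measure 123 mm over their backs; the gripper's body (75 mm by 187 mm) begins 45 mm behind the grasp point.
Start: joints at [1.191, 0.264, 1.604, -0, 1.274, -0.037], TCP at [0.227, 0.636, 0.25] pointing down, gripper open.
Joint ranges: [-2.63, 2.63], [-0.94, 2.18], [0.31, 2.57], [-1.31, 4.45], [0, 2.66], [-2.55, 2.55]. Speed limits (rad/s): [2.57, 2.57, 3.14, 3.14, 3.14, 3.14].

### API

Orientations are given as a rotation vector (axis times angle).
In Python, from bench import sensors, eyes, workorder gives the robot as it stands.
- The arm moves only by the tool apply_moves, never from a script. Its argument "commands" is a list of rows, each a list of 7 numbers: the turn, a rotation vector about the tool's x, y, z in rad, then the shift along the tool's x, y, z in cm, then the finger opening in cm, from 0 to 8.81. In form: [[ax, ay, az, tx, ty, tz, gripper], ...]. A call has exactly 5 rows; each row is the pose to reach, as a shift and turn from the pose commanded when the call began, along the tool's axes at that moment; what a row does not reach only later rows make up. A row lasts 1/8 s, in which the tool goes at most 62.5 mm and 10.7 degrees, less where a joint would pass 70% of its speed; a pose out of reach is approached as far as the arm can. A call with a gripper value outside its range is refused whole. The fingers move at their own pace and stop on an object; "squeeze" is the grip in N (left out, the last holds). Time passes only in rows, so rows that repeat a pose let the fingers close, or fill a call up. It gives the time, the measured TCP pose, the force, the opening and the grip force at its end, in the units of the state.
- sensors.get_state(): the state, without advancing time (a new reading comes with each control period).
- eyes.snapshot(name): name is "scene" or "top"; returns the picture (400x640x3 uint8, red, green, blue); there is no depth.
- eyes.camera_info(name): a dict with "vertical_fov" (degrees; the focal length in pixels is half the picture's height over the tangent of half this angle, whatever the lens; pixels are square), "cx", "cy" (the principal point, pixels), "rvec" (rotation vector, rad) and "tvec" (3), from world to camera coordinates, as OpenCV has them. Camera axes: x right, y down, z forward; pixel columns grow to the right and rows downward; lengths in m; the calibration is good to about 2 mm. A picture is of the moment at which its call begins. camera_info takes no time and is no camera call.
- workorder.finish_job(): hands the job in; it is judged then, once.
The state is a dict: "t": time; "joints": joint angles; "dq": joint speeds; "effort": joint torques, N m; "position": TCP position; "tool_rot": TCP orientation; "force": force on the tool from outside, world axes, zero at the start; "torque": the same for the moment, N m; "finger_gap": finger opening in m; "grip_force": force on a finger pad.
Only numpy, scipy, OpenCV 4.12 (cv2) and the standard library are available. Lean on these libraries where they do the work, as an engineer would, in place of code of your own. Each camera call takes 0.05 s, during which the arm holds its last target. There are 200 camera calls.

### The job

Put the grate back into the filings box. It is longer than the opening, so tip it and tuck one end well under the deep lip on the robot's side, lower the other end through the opening until the grate lies flat on the inner ledges, then slide it away from the robot until it meets the stops hidden under the far lip, press it home there for a moment with about 10 N (never more than 20 N: the stops are delicate), and let go. Do it all gently, never forcing the grate against the box, and leave the other things on the bench where they are.

Things in the scene. Friction and masses are not known exactly. Their poses are not given: they have to be found in the camera images.
- filings_box: Fixed grey steel open box, 205 x 119 x 56 mm (x, y, z), origin on the table under the middle of its opening (140 x 107 mm); its x points away from the robot (yaw within 0.35 rad). Inside: y -53.5 to 53.5, x -100 to 93 mm, ledges all round at height 30 mm, a well down to 4 mm in the middle, and a 4 mm thick lip over each end, underside at 52 mm, top at 56 mm.
- deep_lip (a point): Middle of the top inner edge of the near, deep lip: x = -70 mm, 56 mm high in the box frame. The lip runs from here back to the near wall (inner face x = -100); the pocket under it is empty, 30 mm deep and 22 mm high above the ledge.
- far_lip (a point): Middle of the top inner edge of the far lip: x = 70 mm, 56 mm high in the box frame. The lip runs from here to the far wall and hides the stop bar.
- ledge (a point): Middle of the inner edge of the near ledge, on its top: x = -60 mm, 30 mm high in the box frame. This ledge spans x = -100 to -60, the far one x = 60 to 93, and the side ledges are 10 mm wide along the whole inside.
- end_rail: Brass rail with two thumbscrew heads outside the far wall (origin at x = 99 mm, 27 mm high in the box frame). It carries a flat stop bar inside, out of sight under the far lip, 80 mm wide, 31 to 47 mm high. The screws set it: its face is anywhere from x = 73 to 87 mm in the box frame, not measured, to be found by feel. Rigid to the touch, but it must not be pushed with more than 20 N.
- grate: Loose aluminium grate 160 x 100 x 6 mm, 0.28 to 0.45 kg, same both ways round, flat on the table, long axis x within 0.45 rad of world x; origin at the centre of its underside, z up. On its middle a handle: a bar across it, 14 mm thick (x), 60 mm long (y), 36 to 60 mm above the underside, on two posts; grip the bar with fingers closing along x. Fitted, its underside is 30 mm high.
- grate_end_a (a point): Middle of the underside edge at the grate's -x end (80 mm from its origin).
- grate_end_b (a point): Middle of the underside edge at the grate's +x end (80 mm from its origin).
- wax_block: Bystander: blue carving-wax block 55 x 35 x 22 mm, origin under its centre.
- ring_blank: Bystander: brass ring blank 26 mm across, 7 mm high, origin under its centre.
- stone_a: Bystander: brown lump of stone about 55 x 35 x 37 mm, origin under its centre.
- stone_b: Bystander: a second such lump of stone, about 55 x 35 x 37 mm, origin under its centre.
- bench_block: Bystander: square steel bench block 75 x 75 x 22 mm, origin under its centre.
- jar: Bystander: closed glass jar 56 mm across, 75 mm high, origin under its centre.
- ring_clamp: Bystander: wooden ring clamp about 116 x 28 x 20 mm lying along its x, origin underneath.
- mallet: Bystander: hammer 200 mm long lying along its x, origin underneath.
Not all that is in view belongs to the job. Leave any blue, pink or red look-alike of the grate alone.

How it is judged:
On the way, in this order (a step that is already met when the one before it is completed fails the run):
1. one end of the grate is tucked at least 8 mm under the deep near lip, the grate tilted by 6 degrees or more (((x of grate_end_a in the frame of filings_box between -0.104 and -0.078 m and z of grate_end_a in the frame of filings_box between 0.026 and 0.05 m) or (x of grate_end_b in the frame of filings_box between -0.104 and -0.078 m and z of grate_end_b in the frame of filings_box between 0.026 and 0.05 m)) and angle between grate's own z axis and vertical above 0.105 rad), for 0.1 s.
2. the grate lies flat on the ledges under both lips and is pressed against the hidden stops with at least 5 N for 0.2 s (angle between grate's own z axis and vertical below 0.04 rad and z of grate in the frame of filings_box between 0.0275 and 0.0325 m and x of grate in the frame of filings_box between -0.0085 and 0.0085 m and contact force between grate and end_rail above 5 N), for 0.2 s.
At the end, for the whole second after the job is handed in: The grate lies at rest, released, flat on the ledges (underside 30 mm high within 2.5 mm, tilt under 0.04 rad), square in the box (within 0.08 rad, 6 mm sideways), with both ends under the lips: its origin within 9 mm of zero along the box's x, after having been pressed home against the stops (angle between grate's own z axis and vertical below 0.04 rad and z of grate in the frame of filings_box between 0.0275 and 0.0325 m and x of grate in the frame of filings_box between -0.009 and 0.009 m and y of grate in the frame of filings_box between -0.006 and 0.006 m and angle between the x axis of grate and the x axis of filings_box, either way round below 0.08 rad and linear speed of grate below 0.01 m/s and contact force between grate and the fingers below 0.1 N); the robot touches nothing.
It fails at once if the grate is pushed against the stops with more than 20 N (contact force between grate and end_rail above 20 N).
It fails at once if the grate is forced against the box with more than 40 N (contact force between grate and filings_box above 40 N).
It fails at once if a bystander is moved by more than 30 mm (distance of any of wax_block, ring_blank, stone_a, stone_b, bench_block, jar, ring_clamp, mallet from where it was at the start of the episode above 0.03 m).
It also fails if it takes over 58 s, if anything falls off the work surface, if the arm or the gripper's body presses on something with over 40 N, if the wrist force passes 120 N, or if a joint passes its speed limit or range.

## Working session

There is one attempt and no reset: what is moved stays moved. The work goes in short steps, Python scripts to look and compute and a tool call to move; the robot and the scene stay as the last step left them, time stands still between calls to the robot, and variables do not carry over. Pictures are saved under pics/ and viewed, at most 10 in all, crops included, and the job is handed in when it is done.

Besides the shell and the picture viewer there is one more tool, called after "Request:" by a JSON object that holds its "api" and its "payload". apply_moves: Moves the arm, as the interface text tells. Its arguments: {"type":"object","properties":{"commands":{"type":"array"},"squeeze":{"type":"number"}},"required":["commands"]}

```bash
ls; mkdir -p pics
python3 - <<'E'
from bench import sensors, eyes
import cv2
for n in("scene","top"):
    im=eyes.snapshot(n); cv2.imwrite(f"pics/{n}0.png",im[:,:,::-1]); print(n,eyes.camera_info(n))
print(sensors.get_state())
E
```

```text
pics
scene {'vertical_fov': 53.95854486328064, 'cx': 321.2586087776322, 'cy': 199.873302676019, 'rvec': array([ 2.19998629,  1.42467287, -0.43858694]), 'tvec': array([-0.21955689, -0.34849047,  1.4005735 ])}
top {'vertical_fov': 54.37499023465888, 'cx': 311.990656698621, 'cy': 201.2985569331652, 'rvec': array([ 2.18934388, -2.18168654,  0.06915412]), 'tvec': array([0.00335574, 0.48655281, 1.27056878])}
{'t': 0.1, 'joints': array([ 1.19107455e+00,  2.64653482e-01,  1.60520082e+00,  1.33554743e-05,
        1.27368182e+00, -3.68958630e-02]), 'dq': array([ 0.00198428, -0.00145233, -0.00396098, -0.0011077 ,  0.00056969,
        0.00010693]), 'effort': array([ 5.77379542e-04, -5.03626871e+01, -3.58069110e+01,  7.29625951e-02,
        2.34657648e-02, -7.68013092e-05]), 'position': array([0.22667482, 0.63516743, 0.24854864]), 'tool_rot': array([-5.35811584e-01, -3.09514100e+00,  2.98226284e-03]), 'force': array([ 0.08802263, -0.25588327, -0.40371445]), 'torque': array([-0.00130211,  0.0880145 ,  0.03960548]), 'grip_force': 0.0, 'finger_gap': 0.08772423249682935}
```

View pics/top0.png

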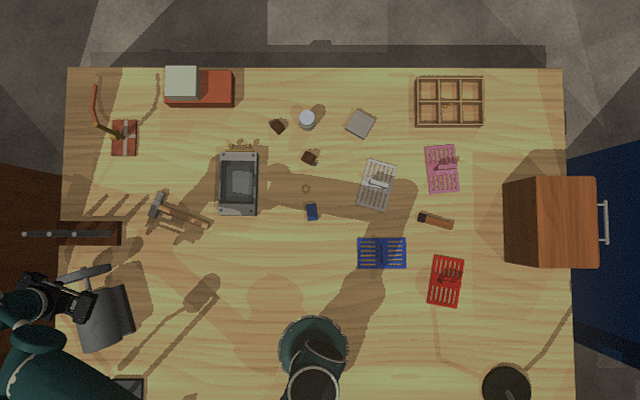

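View pics/scene0.png

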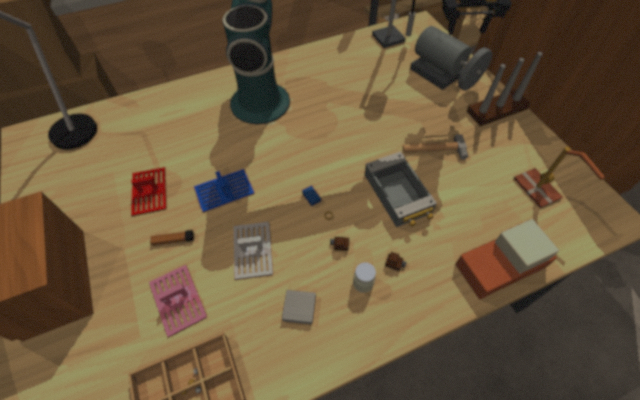

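The top view shows the silver/aluminium grate at (377,184) and the box at (238,184), far side up, with its brass rail at (240,148). There are look-alikes at (381,253) blue, (442,168) pink and (446,280) red. Only the uncoloured one at (377,184) fits "aluminium grate", and I'll confirm it in an enlarged crop.

```bash
cat > h.py <<'E'
import numpy as np, cv2
from bench import sensors, eyes
from scipy.spatial.transform import Rotation as R
def cam(n):
    c=eyes.camera_info(n); f=200/np.tan(np.radians(c["vertical_fov"])/2)
    return np.array([[f,0,c["cx"]],[0,f,c["cy"]],[0,0,1]]),R.from_rotvec(c["rvec"]).as_matrix(),np.array(c["tvec"])
def ray(n,uv,z):
    K,Rm,t=cam(n); uv=np.atleast_2d(uv).astype(float)
    d=(np.c_[uv,np.ones(len(uv))]@np.linalg.inv(K).T)@Rm; o=-Rm.T@t
    return o+d*((z-o[2])/d[:,2])[:,None]
def proj(n,P):
    K,Rm,t=cam(n); p=(np.atleast_2d(P)@Rm.T+t)@K.T; return p[:,:2]/p[:,2:]
E
python3 - <<'E'
import cv2,numpy as np
im=cv2.imread("pics/top0.png")
c=cv2.resize(im[135:225,205:415],None,fx=3.8,fy=3.8,interpolation=cv2.INTER_CUBIC)
im=cv2.imread("pics/scene0.png")
d=cv2.resize(im[145:285,225:440],None,fx=3.8,fy=3.8,interpolation=cv2.INTER_CUBIC)[::1]
cv2.imwrite("pics/c1.png",c);cv2.imwrite("pics/d1.png",d)
E
```

```text
(no output)
```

View pics/c1.png

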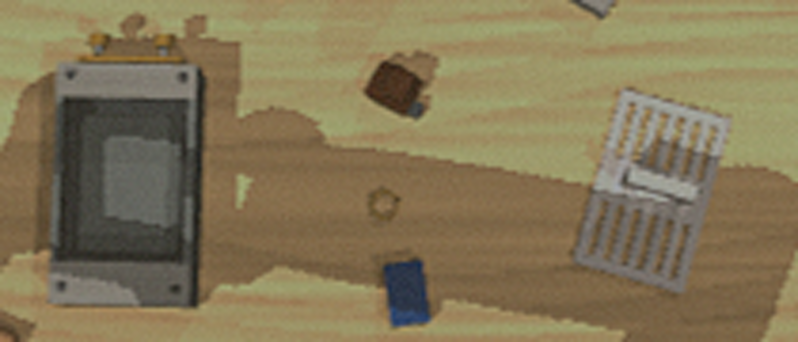

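View pics/d1.png

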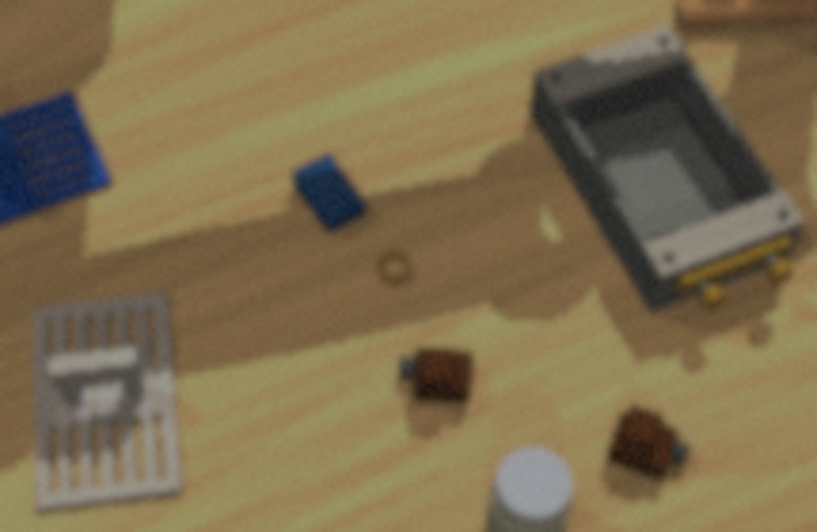

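The crop confirms it: a silver grate with a white handle bar, centre ≈(377,184) in the top view. The box's near lip is at the bottom, and the brass rail at the far end. Next I measure.

Run:
```python
from h import *
s={}
for n,roiG,roiB in(("top",(345,150,410,218),(212,149,265,218)),("scene",(228,218,277,282),(360,148,440,230))):
    im=cv2.imread(f"pics/{n}0.png"); hsv=cv2.cvtColor(cv2.GaussianBlur(im,(3,3),0),cv2.COLOR_BGR2HSV)
    for nm,r,z in(("grate",roiG,.006),("box",roiB,.056)):
        m=np.zeros(im.shape[:2],np.uint8); x0,y0,x1,y1=r
        m[y0:y1,x0:x1]=(hsv[y0:y1,x0:x1,1]<75)*255
        N,l,st,_=cv2.connectedComponentsWithStats(m); k=1+np.argmax(st[1:,4]); 
        p=np.argwhere(l==k)[:,::-1]
        w=ray(n,p,z)[:,:2].astype(np.float32)*1000
        rc=cv2.minAreaRect(w); print(n,nm,st[k],rc, (cv2.boxPoints(rc)/1000).round(3).tolist())
# manual corners
g=np.array([[622,88],[731,120],[683,293],[574,262]])/3.8+[205,135]-.37
b=np.array([[58,63],[198,66],[190,306],[49,304]])/3.8+[205,135]-.37
gs=np.array([[38,508],[180,490],[165,292],[35,308]])/3.8+[225,145]-.37
bs=np.array([[657,275],[800,222],[673,30],[536,76]])/3.8+[225,145]-.37
for n,q,z in(("top",g,.006),("top",b,.056),("scene",gs,.006),("scene",bs,.056)):
    w=ray(n,q,z)[:,:2]; print(n,w.round(4).tolist(),w.mean(0).round(4),[np.degrees(np.arctan2(*(w[i]-w[j])[::-1])).round(1) for i,j in((0,3),(1,2))],[np.linalg.norm(w[i]-w[j]).round(3) for i,j in((0,3),(1,2),(0,1),(3,2))])
# handle bar top
ht=np.array([[628,165],[698,187],[693,200],[622,178]])/3.8+[205,135]-.37
hs=np.array([[48,352],[135,347],[137,370],[50,375]])/3.8+[225,145]-.37
print(ray("top",ht,.06).mean(0),ray("scene",hs,.05).mean(0),ray("scene",hs,.06).mean(0))
```

```text
top grate [ 356  158   42   54 1278] ((544.3668212890625, -209.9234619140625), (105.17396545410156, 163.95492553710938), 73.16163635253906) [[0.45100000500679016, -0.2370000034570694], [0.6079999804496765, -0.2840000092983246], [0.6380000114440918, -0.18299999833106995], [0.48100000619888306, -0.13600000739097595]]
top box [ 217  151   42   65 2469] ((542.0033569335938, 244.6432342529297), (126.0113525390625, 205.9693145751953), 88.74873352050781) [[0.43799999356269836, 0.18400000035762787], [0.6439999938011169, 0.17900000512599945], [0.6460000276565552, 0.3050000071525574], [0.4399999976158142, 0.3100000023841858]]
scene grate [ 234  222   39   57 1850] ((545.3783569335938, -209.24917602539062), (100.99787139892578, 162.8903350830078), 73.9583740234375) [[0.453000009059906, -0.23499999940395355], [0.6100000143051147, -0.2800000011920929], [0.6380000114440918, -0.18299999833106995], [0.48100000619888306, -0.1379999965429306]]
scene box [ 366  152   70   74 2833] ((553.817138671875, 235.22476196289062), (139.5354461669922, 226.72377014160156), 88.89480590820312) [[0.4390000104904175, 
[... 400 characters left out ...]
 [0.4389, 0.1881], [0.4401, 0.3069]] [0.5418 0.2456] [np.float64(-1.0), np.float64(-1.1)] [np.float64(0.205), np.float64(0.204), np.float64(0.119), np.float64(0.119)]
scene [[0.6073, -0.278], [0.6349, -0.1842], [0.4809, -0.14], [0.454, -0.2333]] [ 0.5443 -0.2089] [np.float64(-16.3), np.float64(-16.0)] [np.float64(0.16), np.float64(0.16), np.float64(0.098), np.float64(0.097)]
scene [[0.6426, 0.1815], [0.6463, 0.2995], [0.4494, 0.3083], [0.4458, 0.1869]] [0.546  0.2441] [np.float64(-1.6), np.float64(-2.6)] [np.float64(0.197), np.float64(0.197), np.float64(0.118), np.float64(0.121)]
[ 0.54413859 -0.20738253  0.06      ] [ 0.53910848 -0.20876632  0.05      ] [ 0.54479576 -0.20894384  0.06      ]
```

```bash
cat >> h.py <<'E'
BO=np.array([.5455,.2453]); BY=-.02      # box origin, yaw
def rot(psi,th=0):                        # tool y along grate x; th: far end up
    y=np.array([np.cos(th)*np.cos(psi),np.cos(th)*np.sin(psi),np.sin(th)])
    g=np.array([-np.sin(th)*np.cos(psi),-np.sin(th)*np.sin(psi),np.cos(th)])
    return R.from_matrix(np.c_[np.cross(y,-g),y,-g])
def plan(p,Rt,label=""):                  # total turn/shift in present tool axes
    s=sensors.get_state(); R0=R.from_rotvec(s["tool_rot"])
    print(label,"turn",(R0.inv()*Rt).as_rotvec().round(3),"cm",(R0.inv().apply(np.array(p)-s["position"])*100).round(2))
E
python3 - <<'E'
from h import *
e=np.array([[125,98],[118,262]])/3.8+[205,135]-.37
w=ray("top",e,.056); print(w,w.mean(0))
plan([.544,-.2093,.13],rot(np.radians(-16)))
E
```

```text
[[0.61531217 0.24575559 0.056     ]
 [0.47573076 0.24936702 0.056     ]] [0.54552146 0.24756131 0.056     ]
 turn [-2.000e-03  1.000e-03  1.507e+00] cm [-58.27 -68.84  11.98]
```

Request:
{"api": "apply_moves", "payload": {"commands": [[0,0,0.15,-3.6,-4.3,0,5],[0,0,0.3,-7.2,-8.6,0,5],[0,0,0.45,-10.8,-12.9,0,5],[0,0,0.6,-14.4,-17.2,0,5],[0,0,0.75,-18,-21.5,0,5]]}}

```text
t: 0.72
position: [0.3243, 0.3708, 0.2493]
tool_rot: [1.638, 2.68, -0.001]
force: [1.2, 0.5, 0.0]
finger_gap: 0.0501
grip_force: 0.0
```

Run:
```python
from h import *
plan([.544,-.2093,.13],rot(np.radians(-16)))
```

```text
turn [-0.     0.001  0.753] cm [-61.64  -6.9   11.96]
```

Request:
{"api": "apply_moves", "payload": {"commands": [[0,0,0.075,-6,-0.7,0,5],[0,0,0.15,-12,-1.4,0,5],[0,0,0.225,-18,-2.1,0,5],[0,0,0.3,-24,-2.8,0,5],[0,0,0.375,-30,-3.5,1,5]]}}

```text
t: 1.35
position: [0.4318, 0.0884, 0.2403]
tool_rot: [2.106, 2.329, 0.003]
force: [1.0, -0.3, -0.3]
finger_gap: 0.0499
grip_force: 0.0
```

Run:
```python
from h import *
plan([.544,-.2093,.13],rot(np.radians(-16)))
```

```text
turn [ 0.002 -0.001  0.38 ] cm [-30.75   8.14  11.04]
```

Request:
{"api": "apply_moves", "payload": {"commands": [[0,0,0.08,-5.5,1.5,1,5],[0,0,0.15,-11,2.9,3,5],[0,0,0.23,-16.5,4.4,5,5],[0,0,0.3,-22,5.8,7,5],[0,0,0.38,-27.5,7.3,9,5]]}}

```text
t: 1.98
position: [0.532, -0.1776, 0.1488]
tool_rot: [-2.509, -1.889, -0.0]
force: [1.0, 0.6, 0.3]
finger_gap: 0.05
grip_force: 0.0
```

Run:
```python
from h import *
plan([.544,-.2093,.040],rot(np.radians(-16)))
```

```text
turn [-0.    -0.    -0.001] cm [-2.72  2.03 10.87]
```

Request:
{"api": "apply_moves", "payload": {"commands": [[0,0,0,-2.7,2.0,3,5],[0,0,0,-2.7,2.0,5,5],[0,0,0,-2.7,2.0,5,5],[0,0,0,-2.7,2.0,5,5],[0,0,0,-2.7,2.0,5,5]]}}

```text
t: 2.6
position: [0.5446, -0.2065, 0.1012]
tool_rot: [2.504, 1.894, 0.002]
force: [0.4, 0.4, 0.9]
finger_gap: 0.0505
grip_force: 0.0
```

Run:
```python
from h import *
print(sensors.get_state()["position"])
plan([.544,-.2093,.040],rot(np.radians(-16)))
```

```text
[ 0.54456447 -0.20648711  0.10122216]
 turn [0.002 0.    0.004] cm [-0.28  0.01  6.12]
```

Request:
{"api": "apply_moves", "payload": {"commands": [[0,0,0,-0.3,0,2,5],[0,0,0,-0.3,0,4,5],[0,0,0,-0.3,0,5.5,5],[0,0,0,-0.3,0,6.1,5],[0,0,0,-0.3,0,6.1,5]]}}

```text
t: 3.22
position: [0.5425, -0.2099, 0.0377]
tool_rot: [-2.506, -1.892, 0.001]
force: [0.2, 0.3, 1.3]
finger_gap: 0.0496
grip_force: 0.0
```

Run:
```python
from h import *
plan([.544,-.2093,.040],rot(np.radians(-16)))
n="top"; im=eyes.snapshot(n)[:,:,::-1]; 
a=cv2.resize(im[150:225,335:430],None,fx=4,fy=4,interpolation=cv2.INTER_CUBIC)
im=eyes.snapshot("scene")[:,:,::-1]; b=cv2.resize(im[200:290,210:300],None,fx=4,fy=4,interpolation=cv2.INTER_CUBIC)
h=max(len(a),len(b)); f=lambda q:cv2.copyMakeBorder(q,0,h-len(q),0,0,0)
cv2.imwrite("pics/g1.png",np.hstack([f(a),f(b)]))
```

```text
turn [-0.002 -0.     0.002] cm [ 0.1   0.13 -0.23]
```

View pics/g1.png

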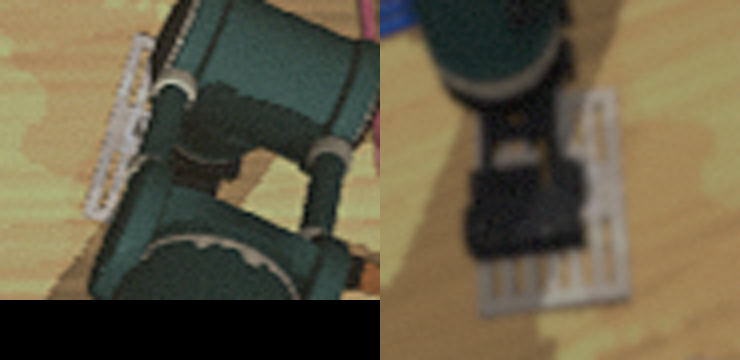

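The gripper straddles the handle: the grate is still under it at (377,184) in the top view, and nothing was displaced. Closing now.

Request:
{"api": "apply_moves", "payload": {"commands": [[0,0,0,0.1,0.1,-0.2,4],[0,0,0,0.1,0.1,-0.2,2.5],[0,0,0,0.1,0.1,-0.2,1.8],[0,0,0,0.1,0.1,-0.2,1],[0,0,0,0.1,0.1,-0.2,1]], "squeeze": 40}}

```text
t: 3.95
position: [0.5442, -0.2094, 0.0409]
tool_rot: [-2.507, -1.893, 0.0]
force: [-0.9, 0.8, 1.7]
finger_gap: 0.0135
grip_force: 40.0
```

Request:
{"api": "apply_moves", "payload": {"commands": [[0,0,0,0,0,0,1],[0,0,0,0,0,0,1],[0,0,0,0,0,-0.5,1],[0,0,0,0,0,-2,1],[0,0,0,0,0,-4,1]], "squeeze": 45}}

```text
t: 4.58
position: [0.5436, -0.2092, 0.0811]
tool_rot: [-2.506, -1.893, 0.001]
force: [-0.4, 0.4, -3.6]
finger_gap: 0.0134
grip_force: 45.0
```

Request:
{"api": "apply_moves", "payload": {"commands": [[0,0,0,0,0,-3,1],[0,0,0,0,0,-6,1],[0,0,0,0,0,-8,1],[0,0,0,0,0,-9,1],[0,0,0,0,0,-9,1]]}}

```text
t: 5.2
position: [0.5445, -0.2096, 0.1714]
tool_rot: [2.506, 1.893, 0.001]
force: [-0.2, 0.3, -3.8]
finger_gap: 0.0137
grip_force: 45.0
```

Run:
```python
from h import *
s=sensors.get_state(); print(s["position"],s["force"],s["torque"],s["finger_gap"])
plan([.52,.235,.18],rot(BY))
im=eyes.snapshot("scene")[:,:,::-1]; cv2.imwrite("pics/s2.png",im)
cv2.imwrite("pics/s2c.png",cv2.resize(im[170:290,190:320],None,fx=4,fy=4,interpolation=cv2.INTER_CUBIC))
```

```text
[ 0.54450365 -0.2095584   0.17138697] [-0.20861392  0.25194586 -3.835701  ] [-0.05287202  0.09956913 -0.00792699] 0.01370944046752688
 turn [ 0.001  0.    -0.257] cm [ 42.09 -14.52  -0.89]
```

View pics/s2c.png

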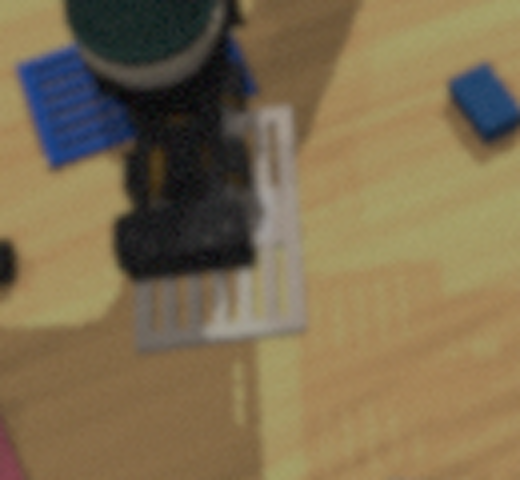

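The grate is lifted clean (its shadow at about (370,300) in the crop is detached). Carrying it to the box.

Request:
{"api": "apply_moves", "payload": {"commands": [[0,0,-0.03,5,-1.7,0,1],[0,0,-0.08,10,-3.4,0,1],[0,0,-0.12,15,-5.1,0,1],[0,0,-0.16,20,-6.8,0,1],[0,0,-0.2,25,-8.5,0,1]]}}

```text
t: 5.88
position: [0.5295, 0.0558, 0.169]
tool_rot: [-2.303, -2.134, 0.003]
force: [0.3, -0.2, -3.8]
finger_gap: 0.0132
grip_force: 45.0
```

```bash
cat >> h.py <<'E'
def gpose(nx,nz,th,y=0,h=.041):           # near-end underside edge at box (nx,nz) m -> TCP pose
    x=nx+.08*np.cos(th)-h*np.sin(th); z=nz+.08*np.sin(th)+h*np.cos(th)
    c,s=np.cos(BY),np.sin(BY)
    return [BO[0]+c*x-s*y,BO[1]+s*x+c*y,z],rot(BY,th)
def ginv(h=.041):                          # measured near end, far end in box frame, tilt
    s=sensors.get_state(); Rm=R.from_rotvec(s["tool_rot"]).as_matrix(); gx=Rm[:,1]; g=-Rm[:,2]
    o=s["position"]-h*g; B=R.from_euler('z',-BY).as_matrix(); f=lambda p:(B@(p-np.r_[BO,0])*1000).round(1)
    print("near",f(o-.08*gx),"o",f(o),"far",f(o+.08*gx),"tilt",np.arcsin(gx[2]).round(3),"yaw",(np.arctan2(gx[1],gx[0])-BY).round(3),"F",s["force"].round(1),"T",s["torque"].round(2),"t",s["t"])
E
python3 - <<'E'
from h import *
ginv(); plan(*gpose(-.06,.10,.262))
E
```

```text
near [ -92.2 -185.3  128.2] o [ -12.4 -189.7  128. ] far [  67.5 -194.2  127.8] tilt -0.003 yaw -0.056 F [ 0.3 -0.2 -3.8] T [-0.02  0.01 -0.  ] t 5.875
 turn [-0.265  0.008 -0.056] cm [19.05  0.83  0.86]
```

Request:
{"api": "apply_moves", "payload": {"commands": [[-0.05,0,-0.01,5,0.2,0,1],[-0.1,0,-0.02,10,0.4,0,1],[-0.16,0,-0.04,14,0.6,0.3,1],[-0.22,0,-0.05,17,0.7,0.6,1],[-0.265,0,-0.056,19,0.8,0.9,1]]}}

```text
t: 6.5
position: [0.5517, 0.2442, 0.1594]
tool_rot: [2.096, 2.057, 0.262]
force: [0.2, -0.9, -3.8]
finger_gap: 0.0136
grip_force: 45.0
```

Request:
{"api": "apply_moves", "payload": {"commands": [[0,0,0,0,0,0,1],[0,0,0,0,0,0,1],[0,0,0,0,0,0,1],[0,0,0,0,0,0,1],[0,0,0,0,0,0,1]]}}

```text
t: 7.12
position: [0.5537, 0.2426, 0.1619]
tool_rot: [2.098, 2.053, 0.266]
force: [-0.7, -0.9, -3.7]
finger_gap: 0.0136
grip_force: 45.0
```

Run:
```python
from h import *
ginv(); plan(*gpose(-.06,.06,.262))
a=eyes.snapshot("top")[:,:,::-1][130:235,190:300]; b=eyes.snapshot("scene")[:,:,::-1][120:240,330:450]
a,b=[cv2.resize(q,(390,390),interpolation=cv2.INTER_CUBIC) for q in(a[:, :105],b)]
cv2.imwrite("pics/p3.png",np.hstack([a,b]))
```

```text
near [-58.2  -2.8 101.4] o [ 19.   -2.9 122.3] far [ 96.2  -2.9 143.3] tilt 0.265 yaw -0.001 F [-0.7 -0.9 -3.7] T [-0.06  0.36 -0.06] t 7.125
 turn [ 0.003  0.008 -0.001] cm [ 0.28 -1.24  3.97]
```

View pics/p3.png

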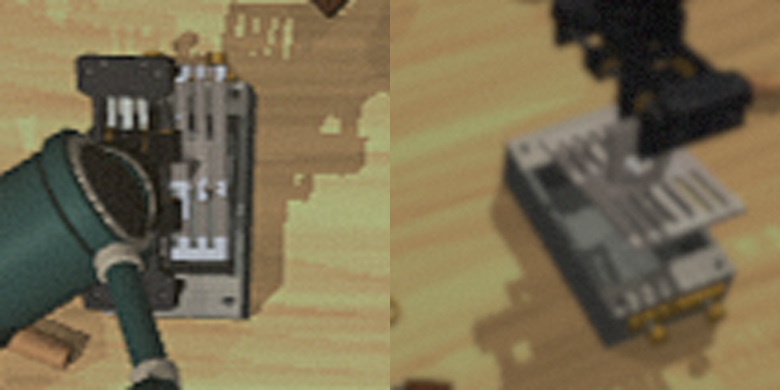

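Top view (left): the grate hangs over the opening, with its near right corner at crop (228,262) and its far right corner at (226,65). Scene view: it is tilted with the far end up over the rail. I'll check the sideways alignment numerically.

Run:
```python
from h import *
k=105/390
P=[ray("top",[228*k+190-.4,262*k+130-.4],.107)[0],ray("top",[227*k+190-.4,65*k+130-.4],.149)[0]]
# scene: far right (left in image?) corners
P+=[ray("scene",[330+742*1.-390*1. if 0 else 330+(744-390)*120/390-.4,120+210*120/390-.4],.143)[0],ray("scene",[330+(635-390)*120/390-.4,120+245*120/390-.4],.143)[0]]
B=R.from_euler('z',-BY).as_matrix()
for p in P: print((B@(p-np.r_[BO,0])*1000).round(1))
plan(*gpose(-.06,.06,.262))
```

```text
[-61.  -54.3 107. ]
[ 95.2 -54.9 149. ]
[ 93.6  46.5 143. ]
[ 89.  -50.2 143. ]
 turn [ 0.003  0.008 -0.   ] cm [ 0.26 -1.23  3.97]
```

Request:
{"api": "apply_moves", "payload": {"commands": [[0,0.008,0,0.3,-0.2,0.8,1],[0,0.008,0,0.3,-0.5,1.6,1],[0,0.008,0,0.3,-0.8,2.6,1],[0,0.008,0,0.3,-1.1,3.6,1],[0,0.008,0,0.3,-1.2,4.0,1]]}}

```text
t: 7.85
position: [0.5515, 0.2455, 0.1183]
tool_rot: [2.1, 2.06, 0.271]
force: [0.1, 1.1, -4.0]
finger_gap: 0.0133
grip_force: 45.0
```

Run:
```python
from h import *
ginv(); plan(*gpose(-.06,.036,.262))
```

```text
near [-60.6   0.2  58. ] o [16.7  0.3 78.7] far [93.9  0.3 99.5] tilt 0.263 yaw 0.001 F [ 0.1  1.1 -4. ] T [-0.03  0.37 -0.03] t 7.85
 turn [0.001 0.001 0.001] cm [-0.03 -0.51  2.14]
```

Request:
{"api": "apply_moves", "payload": {"commands": [[0,0,0,0,-0.1,0.5,1],[0,0,0,0,-0.2,1.0,1],[0,0,0,0,-0.35,1.5,1],[0,0,0,0,-0.5,2.0,1],[0,0,0,0,-0.5,2.1,1]]}}

```text
t: 8.48
position: [0.5527, 0.2456, 0.0977]
tool_rot: [2.1, 2.059, 0.273]
force: [-0.2, 0.2, -3.7]
finger_gap: 0.0134
grip_force: 45.0
```

Run:
```python
from h import *
ginv(); plan(*gpose(-.092,.034,.262))
```

```text
near [-59.4   0.4  37.3] o [17.8  0.5 58.1] far [95.1  0.5 79. ] tilt 0.264 yaw 0.0 F [-0.2  0.2 -3.7] T [-0.15  0.36  0.04] t 8.475
 turn [0.002 0.    0.   ] cm [-0.05 -3.23 -0.52]
```

Request:
{"api": "apply_moves", "payload": {"commands": [[0,0,0,0,-0.8,-0.1,1],[0,0,0,0,-1.6,-0.25,1],[0,0,0,0,-2.3,-0.4,1],[0,0,0,0,-2.9,-0.5,1],[0,0,0,0,-3.2,-0.5,1]]}}

```text
t: 9.1
position: [0.5204, 0.2465, 0.0949]
tool_rot: [2.099, 2.059, 0.275]
force: [0.6, 0.4, -3.5]
finger_gap: 0.0133
grip_force: 45.0
```

Request:
{"api": "apply_moves", "payload": {"commands": [[0,0,0,0,0,0,1],[0,0,0,0,0,0,1],[0,0,0,0,0,0,1],[0,0,0,0,0,0,1],[0,0,0,0,0,0,1]]}}

```text
t: 9.72
position: [0.5209, 0.2464, 0.0948]
tool_rot: [2.099, 2.058, 0.275]
force: [0.2, -0.5, -3.4]
finger_gap: 0.0131
grip_force: 45.0
```

Run:
```python
from h import *
ginv(); plan(*gpose(-.095,.034,.13)); plan(*gpose(-.095,.034,.262))
```

```text
near [-91.1   0.6  34.3] o [-13.9   0.6  55.2] far [63.3  0.7 76.2] tilt 0.265 yaw 0.0 F [ 0.2 -0.5 -3.4] T [-0.03  0.33  0.  ] t 9.725
 turn [ 0.135 -0.     0.   ] cm [-0.06  0.09  1.04]
 turn [ 0.003 -0.     0.   ] cm [-0.06 -0.37 -0.05]
```

Request:
{"api": "apply_moves", "payload": {"commands": [[0,0,0,0,-0.35,0,1],[0.03,0,0,0,-0.25,0.2,1],[0.06,0,0,0,-0.15,0.45,1],[0.1,0,0,-0.05,-0.05,0.75,1],[0.135,0,0,-0.05,0.1,1.0,1]]}}

```text
t: 10.35
position: [0.5251, 0.2459, 0.0855]
tool_rot: [2.176, 2.133, 0.138]
force: [-0.0, -0.0, -4.2]
finger_gap: 0.0134
grip_force: 45.0
```

Run:
```python
from h import *
ginv(); plan(*gpose(-.095,.033,.05)); plan(*gpose(-.095,.032,0.0))
```

```text
near [-94.5   0.3  34.6] o [-15.1   0.3  44.8] far [64.2  0.3 55. ] tilt 0.128 yaw 0.0 F [-0.  -0.  -4.2] T [-0.08  0.19  0.04] t 10.35
 turn [ 0.078 -0.001  0.   ] cm [-0.02  0.23  0.79]
 turn [ 0.128 -0.001  0.   ] cm [-0.03  0.38  1.3 ]
```

Request:
{"api": "apply_moves", "payload": {"commands": [[0.016,0,0,0,0.05,0.15,1],[0.032,0,0,0,0.1,0.3,1],[0.048,0,0,0,0.15,0.47,1],[0.064,0,0,0,0.2,0.63,1],[0.078,0,0,0,0.2,0.78,1]]}}

```text
t: 10.98
position: [0.5275, 0.2459, 0.0779]
tool_rot: [2.217, 2.174, 0.056]
force: [-0.3, 0.0, -5.0]
finger_gap: 0.014
grip_force: 45.0
```

Run:
```python
from h import *
ginv(); plan(*gpose(-.095,.032,0.0))
```

```text
near [-95.8   0.2  32.9] o [-15.9   0.2  36.9] far [64.   0.3 41. ] tilt 0.051 yaw 0.0 F [-0.3  0.  -5. ] T [-0.12  0.17 -0.01] t 10.975
 turn [ 0.051 -0.     0.   ] cm [-0.02  0.28  0.5 ]
```

Request:
{"api": "apply_moves", "payload": {"commands": [[0.012,0,0,0,0.06,0.12,1],[0.025,0,0,0,0.12,0.25,1],[0.038,0,0,0,0.18,0.37,1],[0.05,0,0,0,0.22,0.5,1],[0.05,0,0,0,0.22,0.5,1]]}}

```text
t: 11.6
position: [0.5301, 0.2458, 0.0729]
tool_rot: [2.243, 2.199, 0.002]
force: [-0.9, 0.4, -3.8]
finger_gap: 0.0136
grip_force: 45.0
```

Run:
```python
from h import *
ginv()
```

```text
near [-95.4   0.1  31.8] o [-15.4   0.2  31.9] far [64.6  0.2 32.1] tilt 0.002 yaw 0.0 F [-0.9  0.4 -3.8] T [-0.12  0.1  -0.01] t 11.6
```

Request:
{"api": "apply_moves", "payload": {"commands": [[0.002,0,0,0,0,0.05,1],[0.002,0,0,0,0,0.1,1],[0.002,0,0,0,0,0.13,1],[0.002,0,0,0,0,0.16,1],[0.002,0,0,0,0,0.16,1]]}}

```text
t: 12.22
position: [0.5298, 0.2458, 0.0715]
tool_rot: [-2.243, -2.199, -0.0]
force: [0.2, -0.3, -4.1]
finger_gap: 0.0135
grip_force: 45.0
```

Run:
```python
from h import *
ginv()
```

```text
near [-95.7   0.2  30.5] o [-15.7   0.2  30.5] far [64.3  0.2 30.5] tilt -0.0 yaw 0.0 F [ 0.2 -0.3 -4.1] T [-0.08  0.12 -0.01] t 12.225
```

Request:
{"api": "apply_moves", "payload": {"commands": [[0,0,0,0,0,0.02,1],[0,0,0,0,0,0.04,1],[0,0,0,0,0,0.06,1],[0,0,0,0,0,0.06,1],[0,0,0,0,0,0.06,1]]}}

```text
t: 12.85
position: [0.53, 0.2458, 0.071]
tool_rot: [-2.243, -2.199, -0.0]
force: [0.6, -0.5, -2.9]
finger_gap: 0.0139
grip_force: 45.0
```

Run:
```python
from h import *
ginv()
```

```text
near [-95.6   0.2  30. ] o [-15.6   0.2  30. ] far [64.4  0.2 30. ] tilt -0.0 yaw 0.0 F [ 0.6 -0.5 -2.9] T [-0.1   0.1  -0.01] t 12.85
```

Request:
{"api": "apply_moves", "payload": {"commands": [[0,0,0,0,0.12,0,1],[0,0,0,0,0.25,0,1],[0,0,0,0,0.38,0,1],[0,0,0,0,0.5,0,1],[0,0,0,0,0.55,0,1]]}}

```text
t: 13.48
position: [0.5354, 0.2457, 0.0709]
tool_rot: [-2.243, -2.199, -0.0]
force: [-1.1, -0.5, -2.2]
finger_gap: 0.0137
grip_force: 45.0
```

Run:
```python
from h import *
ginv()
```

```text
near [-90.1   0.2  29.9] o [-10.1   0.2  29.9] far [69.9  0.2 29.9] tilt -0.0 yaw 0.0 F [-1.1 -0.5 -2.2] T [-0.05  0.24 -0.03] t 13.475
```

Request:
{"api": "apply_moves", "payload": {"commands": [[0,0,0,0,0.03,0,1],[0,0,0,0,0.06,0,1],[0,0,0,0,0.09,0,1],[0,0,0,0,0.12,0,1],[0,0,0,0,0.15,0,1]]}}

```text
t: 14.1
position: [0.5369, 0.2457, 0.0709]
tool_rot: [-2.243, -2.199, -0.0]
force: [-1.6, 0.1, -1.1]
finger_gap: 0.0136
grip_force: 45.0
```

Request:
{"api": "apply_moves", "payload": {"commands": [[0,0,0,0,0.03,0,1],[0,0,0,0,0.06,0,1],[0,0,0,0,0.09,0,1],[0,0,0,0,0.12,0,1],[0,0,0,0,0.15,0,1]]}}

```text
t: 14.72
position: [0.5384, 0.2456, 0.0709]
tool_rot: [-2.243, -2.199, -0.0]
force: [-1.6, 0.7, -1.3]
finger_gap: 0.0134
grip_force: 45.0
```

Request:
{"api": "apply_moves", "payload": {"commands": [[0,0,0,0,0.03,0,1],[0,0,0,0,0.06,0,1],[0,0,0,0,0.09,0,1],[0,0,0,0,0.12,0,1],[0,0,0,0,0.15,0,1]]}}

```text
t: 15.35
position: [0.5394, 0.2456, 0.0709]
tool_rot: [-2.242, -2.199, 0.001]
force: [-4.8, 0.1, 2.9]
finger_gap: 0.0133
grip_force: 45.0
```

Request:
{"api": "apply_moves", "payload": {"commands": [[0,0,0,0,0.02,0,1],[0,0,0,0,0.04,0,1],[0,0,0,0,0.05,0,1],[0,0,0,0,0.05,0,1],[0,0,0,0,0.05,0,1]]}}

```text
t: 15.98
position: [0.5394, 0.2456, 0.0709]
tool_rot: [-2.242, -2.198, 0.002]
force: [-6.4, -0.7, 3.5]
finger_gap: 0.0134
grip_force: 45.0
```

Run:
```python
from h import *
ginv()
```

```text
near [-86.2   0.1  30.1] o [-6.2  0.2 29.9] far [73.8  0.2 29.7] tilt -0.002 yaw 0.0 F [-6.4 -0.7  3.5] T [-0.01  1.05  0.01] t 15.975
```

Request:
{"api": "apply_moves", "payload": {"commands": [[0,0,0,0,0.03,0,1],[0,0,0,0,0.06,0,1],[0,0,0,0,0.1,0,1],[0,0,0,0,0.12,0,1],[0,0,0,0,0.12,0,1]]}}

```text
t: 16.6
position: [0.5394, 0.2456, 0.0709]
tool_rot: [-2.241, -2.197, 0.005]
force: [-9.2, 0.5, 6.0]
finger_gap: 0.0136
grip_force: 45.0
```

Run:
```python
from h import *
ginv()
```

```text
near [-86.3   0.1  30.2] o [-6.3  0.2 29.9] far [73.7  0.2 29.5] tilt -0.005 yaw 0.0 F [-9.2  0.5  6. ] T [-0.06  1.49 -0.06] t 16.6
```

Request:
{"api": "apply_moves", "payload": {"commands": [[0,0,0,0,0.04,0,1],[0,0,0,0,0.08,0,1],[0,0,0,0,0.12,0,1],[0,0,0,0,0.15,0,1],[0,0,0,0,0.15,0,1]]}}

```text
t: 17.23
position: [0.5394, 0.2456, 0.0709]
tool_rot: [-2.24, -2.196, 0.009]
force: [-14.1, 0.6, 10.5]
finger_gap: 0.0134
grip_force: 45.0
```

Request:
{"api": "apply_moves", "payload": {"commands": [[0,0,0,0,0,0,1],[0,0,0,0,0,0,1],[0,0,0,0,0,0,1],[0,0,0,0,0,0,1],[0,0,0,0,0,0,1]]}}

```text
t: 17.85
position: [0.5394, 0.2456, 0.0708]
tool_rot: [-2.24, -2.196, 0.009]
force: [-13.4, 1.2, 10.8]
finger_gap: 0.0136
grip_force: 45.0
```

Run:
```python
from h import *
ginv()
```

```text
near [-86.4   0.1  30.5] o [-6.4  0.1 29.8] far [73.6  0.2 29.2] tilt -0.008 yaw 0.0 F [-13.4   1.2  10.8] T [0.09 2.15 0.01] t 17.85
```

Request:
{"api": "apply_moves", "payload": {"commands": [[0,0,0,0,0,-0.02,1],[0,0,0,0,0,-0.05,1],[0,0,0,0,0,-0.08,1],[0,0,0,0,0,-0.1,1],[0,0,0,0,0,-0.1,1]]}}

```text
t: 18.48
position: [0.5395, 0.2455, 0.0709]
tool_rot: [-2.24, -2.196, 0.009]
force: [-12.0, -0.1, 4.5]
finger_gap: 0.0137
grip_force: 45.0
```

Run:
```python
from h import *
ginv()
```

```text
near [-86.4   0.1  30.5] o [-6.4  0.1 29.9] far [73.6  0.1 29.3] tilt -0.007 yaw 0.0 F [-12.   -0.1   4.5] T [0.18 1.78 0.09] t 18.475
```

Request:
{"api": "apply_moves", "payload": {"commands": [[0,0,0,0,0.01,-0.02,1],[0,0,0,0,0.02,-0.04,1],[0,0,0,0,0.02,-0.05,1],[0,0,0,0,0.02,-0.05,1],[0,0,0,0,0.02,-0.05,1]]}}

```text
t: 19.1
position: [0.5395, 0.2455, 0.071]
tool_rot: [-2.24, -2.196, 0.009]
force: [-10.5, 1.4, 3.5]
finger_gap: 0.0136
grip_force: 45.0
```

Run:
```python
from h import *
ginv()
```

```text
near [-86.3   0.   30.7] o [-6.3  0.1 30. ] far [73.7  0.1 29.4] tilt -0.008 yaw 0.0 F [-10.5   1.4   3.5] T [0.21 1.67 0.  ] t 19.1
```

Request:
{"api": "apply_moves", "payload": {"commands": [[0,0,0,0,-0.1,0,1],[0,0,0,0,-0.2,0,1],[0,0,0,0,-0.28,0,1],[0,0,0,0,-0.32,0,1],[0,0,0,0,-0.32,0,1]]}}

```text
t: 19.73
position: [0.5397, 0.2454, 0.0718]
tool_rot: [-2.243, -2.199, 0.001]
force: [-2.7, 0.6, -4.7]
finger_gap: 0.0137
grip_force: 45.1
```

Run:
```python
from h import *
ginv()
```

```text
near [-85.9  -0.1  30.9] o [-5.9 -0.  30.8] far [74.1 -0.  30.7] tilt -0.001 yaw 0.0 F [-2.7  0.6 -4.7] T [0.09 0.69 0.01] t 19.725
```

Request:
{"api": "apply_moves", "payload": {"commands": [[0,0,0,0,0,0.04,1],[0,0,0,0,0,0.08,1],[0,0,0,0,0,0.1,1],[0,0,0,0,0,0.1,1],[0,0,0,0,0,0.1,1]], "squeeze": 15}}

```text
t: 20.35
position: [0.5397, 0.2454, 0.0717]
tool_rot: [-2.243, -2.199, 0.001]
force: [-6.1, 0.4, -0.7]
finger_gap: 0.0136
grip_force: 15.0
```

Request:
{"api": "apply_moves", "payload": {"commands": [[0,0,0,0,0,0,1.5],[0,0,0,0,0,0,1.8],[0,0,0,0,0,0,2.4],[0,0,0,0,0,0,3.4],[0,0,0,0,0,0,4]]}}

```text
t: 20.98
position: [0.5409, 0.2458, 0.0719]
tool_rot: [2.243, 2.199, 0.003]
force: [-0.3, 0.1, -0.0]
finger_gap: 0.0394
grip_force: 0.0
```

Request:
{"api": "apply_moves", "payload": {"commands": [[0,0,0,0,0,-0.5,4],[0,0,0,0,0,-2,4],[0,0,0,0,0,-5,4],[0,0,0,0,0,-9,4],[0,0,0,0,0,-13,4]]}}

```text
t: 21.6
position: [0.5402, 0.2456, 0.2037]
tool_rot: [2.243, 2.2, 0.002]
force: [1.0, 0.4, -0.2]
finger_gap: 0.0401
grip_force: 0.0
```

Request:
{"api": "apply_moves", "payload": {"commands": [[0,0,0,5,0,-2,4],[0,0,0,10,0,-2,4],[0,0,0,15,0,-2,4],[0,0,0,20,0,-2,4],[0,0,0,20,0,-2,4]]}}

```text
t: 22.22
position: [0.5435, 0.449, 0.2224]
tool_rot: [-2.238, -2.203, -0.003]
force: [0.3, -0.3, -0.6]
finger_gap: 0.04
grip_force: 0.0
```

Run:
```python
from h import *
a=eyes.snapshot("top")[:,:,::-1][140:225,195:280]; b=eyes.snapshot("scene")[:,:,::-1][140:235,350:445]
cv2.imwrite("pics/e1.png",np.hstack([cv2.resize(q,(395,395),interpolation=cv2.INTER_CUBIC) for q in(a,b)]))
```

```text
(no output)
```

View pics/e1.png

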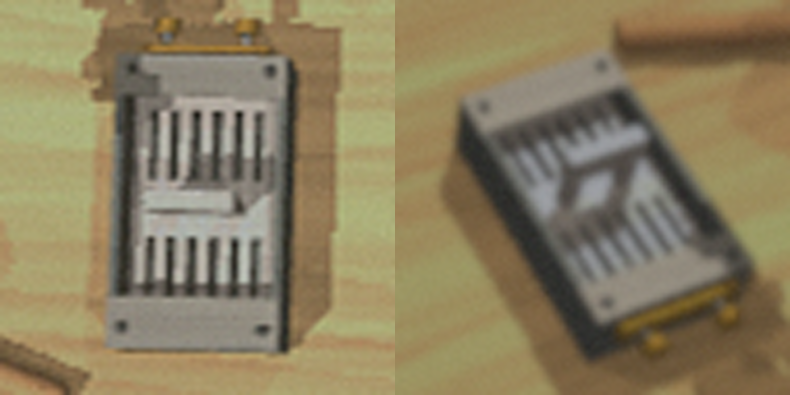

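The crop shows the grate seated, both ends hidden under the lips, slots parallel to the walls. In the left half the handle bar is at about (190,201) and the opening edges are at rows ≈97 and ≈297. I'll check its position numerically before handing in.

Run:
```python
from h import *
k=85/395; f=lambda u,v,z:ray("top",[u*k+195-.4,v*k+140-.4],z)[0]
B=R.from_euler('z',-BY).as_matrix(); bx=lambda p:(B@(p-np.r_[BO,0])*1000).round(1)
print("bar",bx(f(189,202,.09)),"edges",bx(f(200,97,.056)),bx(f(200,297,.056)))
print("scene bar",bx(ray("scene",[350+(607-395)*95/395-.4,140+145*95/395-.4],.088)[0]))
```

```text
bar [-7.6 -0.5 90. ] edges [69.6  1.5 56. ] [-69.5  -3.6  56. ]
scene bar [-6.1  0.3 88. ]
```

```bash
python3 -c "
from bench import workorder
print(workorder.finish_job())"
```

```text
the job is handed in; nothing more can be done
None
```

The grate is in the filings box and the job is handed in: it was tucked under the deep lip, lowered flat and pressed against the stops (10–14 N at the wrist). It was then released about 6–7 mm towards the robot from centre (limit 9 mm), with no contact with the other things on the bench; the hand-in returned no verdict.

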